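# Pump up the vacuum hold-down board

## Task

The lamp base on the vacuum board has to be held down: press the pump's mushroom plunger with the fingertips, all the way down and let it come all the way back up, again and again until the steel indicator pin has popped fully out, then move the hand away from the pump. Do not touch the pin itself, do not press the smaller release button at the other end of the pump, and leave the lamp base, screwdriver and tin where they are; nothing is to be picked up.

Things in the scene. Friction and masses are not known exactly. Their poses are not given: they have to be found in the camera images.
- pump_board: Vacuum board, fixed. Origin on the bench under the middle of its pump housing, a grey block 90 (x) by 250 (y) mm, 65 mm high; x runs from housing to board, y along the housing, z up. Aluminium board: x 45 to 264 mm, 250 mm wide, 22.7 mm high with its rubber face. On the housing, all at x = 0: plunger at y = 0, indicator pin at y = +80 mm, release button at y = -80 mm
- plunger (a joint): How far the plunger is down (m): 0 up, 0.018 bottomed. Spring: 6 N to start, 10 N at the bottom. Let go, it returns by itself in under 0.5 s, and this RETURN lifts the pin: a stroke over 13 mm and a full return raise it 8 mm (the first one 1 to 8 mm). Strokes under 11 mm do nothing more, nor do extra strokes once the pin is out
- plunger_top (a point): Middle of the top of the plunger (moves with it): black mushroom cap 52 mm across, 14 mm thick, gently domed, flat over the middle 28 mm, on a 24 mm steel stem. Top 104 mm above the bench when up, 86 mm when bottomed; it goes straight down
- pin (a joint): How far the indicator pin has come out (m): starts somewhere from 0 to 0.016, fully out at 0.040 (0.0395 to 0.041 is read); the last step before that is 0.032. It moves up as the plunger comes up and stays where it is otherwise. 3 to 5 full strokes are needed
- pin_tip (a point): Middle of the flat top of the indicator pin: upright bare steel pin, 10 mm diameter, in a 22 mm wide collar whose top is 69 mm above the bench. Tip 75 mm above the bench when fully in, 115 mm when fully out; a dark groove ring 39 to 42 mm below the tip clears the collar only when it is fully out
- release (a joint): How far the release button is pressed (m), 0 = up, 0.005 = down. Must not be pressed
- release_top (a point): Middle of the top of the release button: flat, black, 20 mm across in a 36 mm dark steel ring, top 86 mm above the bench
- lamp_base_mid (a point): Half-thickness centre of the lamp base: loose black hexagonal plate, 116 mm over its corners and 6 mm thick, with three bent steel tubes standing up to 68 mm above its underside; it lies on the grey rubber face of the board
- screwdriver: Loose screwdriver lying on the bench past the pin end of the housing
- tin_mid (a point): Centre (half-way up) of a loose closed tin, 60 mm across and 75 mm high, standing on the bench past the release-button end of the housing

How it is judged:
By the outcome, as a careful person would: the job done as asked, in the order asked, and still so for the second after the job is handed in, with the robot touching nothing.
It also fails if it takes over 45 s, if anything falls off the work surface, if the arm or the gripper's body presses on something with over 40 N, if the wrist force passes 120 N, or if a joint passes its speed limit or range.

## Robot

A 6-joint arm with a two-finger parallel gripper is mounted at the origin on the work surface. World frame = base frame: x ahead of the robot, y to its left, z up, the work surface at z = 0. Lengths are in m, angles in rad, forces in N, time in s.
With the tool pointing down it reaches from about 0.425 to 0.95 m from the base axis. Payload 3.5 kg.
Tool frame: the origin (TCP) lies midway between the tips of the shut fingers; the grasp point (between the pads) lies 19 mm behind it; z points along the fingers, y is the line along which they close (so a half turn about z gives the same grasp; the last joint's range is limited). The gripper opens to 85 mm and grips with 20 to 120 N. Pads are 22 mm wide; open, the fingers measure 114 mm over their backs; the gripper's body (76 mm by 85 mm) begins 54 mm behind the grasp point. The pads swing forward as they close: fully open they stand 13 mm farther back than shut.
Start: joints at [1.136, 0.286, 1.577, -0, 1.279, -0.15], TCP at [0.19, 0.648, 0.231] pointing down, gripper open.
Joint ranges: [-2.77, 2.77], [-0.9, 2.22], [0.21, 2.48], [-1.53, 4.67], [0.24, 2.81], [-2.84, 2.84]. Speed limits (rad/s): [2.79, 2.79, 3.14, 3.14, 3.14, 3.14].

## Interface

Orientations are given as a unit quaternion [x, y, z, w].
In Python, from plant import ctrl, cams, order gives the robot as it stands.
- The arm moves only by the tool move_arm, never from a script. Its argument "plan" is one flat list of numbers, 7 for each row, row after row: the shift along the world's x, y, z in mm, then the turn, a rotation vector about the world's x, y, z in degrees, then the finger opening in mm, from 0 to 85.4. A call has 1 to 12 rows; each row shifts and turns the commanded pose from where the row before left it; what a row does not reach is not made up. A row lasts 1/10 s, in which the tool goes at most 50 mm and 8.59 degrees, less where a joint would pass 70% of its speed; a pose out of reach is approached as far as the arm can. A call is refused whole if a number of a shift passes 50 or a number of a turn 8.59, either way. A call with a gripper value outside its range is refused whole. The fingers move at their own pace and stop on an object; "newtons" is the grip in N (left out, the last holds). Time passes only in rows, so rows that do not move let the fingers close. It gives the time, the measured TCP pose, the force, the opening and the grip force at its end, in the units of the state.
- ctrl.get_state(): the state, without advancing time (a new reading comes with each control period).
- cams.read_camera(name): name is "side" or "top" or "wrist"; returns a dict with "color" (400x640x3 uint8, red, green, blue), "fov_y" (degrees; the focal length in pixels is half the picture's height over the tangent of half this angle, whatever the lens; pixels are square), "cx", "cy" (the principal point, pixels), "origin" and "orientation" of the camera in the world; the wrist camera has in their place "T_tool_cam" (4x4, takes a point from camera to tool coordinates, whose origin is the TCP and whose axes are the flange's). Camera axes: x right, y up, looking along -z (the intrinsics and any distortion apply to the point x, -y, -z); pixel columns grow to the right and rows downward; lengths in m; the calibration is good to about 2 mm. A picture is of the moment at which its call begins: read the wrist's pose just before it. There is no depth.
- order.sign_off(): hands the job in; it is judged then, once.
The state is a dict: "time": time; "qpos": joint angles; "dq": joint speeds; "joint_efforts": joint torques, N m; "eef_pos": TCP position; "tcp_rot": TCP orientation; "contact_force": force on the tool from outside, world axes, zero at the start; "wrist_torque": the same for the moment, N m; "opening": opening from 0.0 (shut) to 1.0 (fully open); "finger_force": force on a finger pad.
Only numpy, scipy, OpenCV 4.12 (cv2) and the standard library are available. Lean on these libraries where they do the work, as an engineer would, in place of code of your own. Each camera call takes 0.05 s, during which the arm holds its last target. There are 200 camera calls.

## Working session

There is one attempt and no reset: what is moved stays moved. The work goes in short steps, Python scripts to look and compute and a tool call to move; the robot and the scene stay as the last step left them, time stands still between calls to the robot, and variables do not carry over. Pictures are saved under pics/ and viewed, at most 10 in all, crops included, and the job is handed in when it is done.

Besides the shell and the picture viewer there is one more tool, called by a JSON object that holds its "fn" and its "kwargs". move_arm: Moves the arm, as the interface text tells. Its arguments: {"type":"object","properties":{"plan":{"type":"array","items":{"type":"number"}},"newtons":{"type":"number"}},"required":["plan"]}

```bash
mkdir -p pics; cat > h.py <<'E'
import numpy as np, cv2
from scipy.spatial.transform import Rotation as R
from plant import ctrl, cams, order
def cam(name,save=None):
    s=ctrl.get_state(); c=cams.read_camera(name)
    if save: cv2.imwrite(f'pics/{save}.png',c['color'][:,:,::-1])
    if 'T_tool_cam' in c:
        T=np.eye(4);T[:3,:3]=R.from_quat(s['tcp_rot']).as_matrix();T[:3,3]=s['eef_pos'];T=T@c['T_tool_cam']
        c['o'],c['M']=T[:3,3],T[:3,:3]
    else:
        c['o']=np.array(c['origin']);o=np.array(c['orientation']);c['M']=R.from_quat(o).as_matrix() if o.size==4 else o.reshape(3,3)
    c['f']=200/np.tan(np.radians(c['fov_y'])/2)
    return c
def und(c,u,v):
    k=c.get('distortion',c.get('dist'))
    p=np.array([(u-c['cx'])/c['f'],(v-c['cy'])/c['f']])
    return p
def ray(c,u,v):
    p=und(c,u,v); return c['M']@np.array([p[0],-p[1],-1])
def onz(c,u,v,z):
    d=ray(c,u,v); return c['o']+d*(z-c['o'][2])/d[2]
def proj(c,P):
    q=c['M'].T@(np.array(P)-c['o']); return c['cx']+c['f']*q[0]/-q[2], c['cy']-c['f']*q[1]/-q[2]
E
python3 - <<'E'
from h import *
print(ctrl.get_state())
for n in('top','side','wrist'):
    c=cam(n,n+'0'); print(n,{k:v for k,v in c.items() if k not in('color',)})
E
```

```text
{'time': 0.0, 'qpos': array([ 1.13598069e+00,  2.87207710e-01,  1.57816042e+00,  1.44205596e-05,
        1.27856498e+00, -1.50006858e-01]), 'dq': array([ 5.96112374e-05, -7.28375938e-04,  4.38882186e-04, -1.42263268e-03,
        7.00724381e-04, -6.25913454e-04]), 'joint_efforts': array([ 7.56440950e-04, -4.05992639e+01, -2.92619956e+01, -8.47392539e-05,
        5.99152714e-03, -2.72431225e-05]), 'eef_pos': array([0.18935699, 0.64722786, 0.2299281 ]), 'tcp_rot': array([ 1.41925540e-01,  9.89876645e-01, -1.11856538e-03, -3.43941777e-04]), 'contact_force': array([-0.13074794,  0.40641782, -1.07376181]), 'wrist_torque': array([ 0.00232197, -0.03148867, -0.04580915]), 'finger_force': 0.0, 'opening': 0.9999702133222843}
top {'fov_y': 55.870803781719424, 'cx': 325.3774549362452, 'cy': 202.9408180954934, 'origin': array([0.55660193, 0.06401224, 0.98740018]), 'orientation': array([ 0.02470811, -0.01781784, -0.70290602,  0.71063011]), 'o': array([0.55660193, 0.06401224, 0.98740018]), 'M': array([[ 0.0112113 ,  0.99813188, -0.06005875],
       [-0.99989286,  0.01062527, -0.01006813],
       [-0
[... 515 characters left out ...]
464.7866479629108)}
wrist {'fov_y': 64.70007152915593, 'cx': 314.98513676416684, 'cy': 200.13912173425882, 'T_tool_cam': array([[ 6.07832235e-04,  9.46252042e-01,  3.23429595e-01,
         8.29111558e-02],
       [ 9.99999626e-01, -3.76403948e-04, -7.78095163e-04,
         4.92669084e-04],
       [-6.14533961e-04,  3.23429947e-01, -9.46251918e-01,
        -1.41547936e-01],
       [ 0.00000000e+00,  0.00000000e+00,  0.00000000e+00,
         1.00000000e+00]]), 'o': array([0.11007532, 0.67130735, 0.37161843]), 'M': array([[ 0.28039009, -0.90853245, -0.30975827],
       [ 0.95988488,  0.26486552,  0.09201785],
       [-0.00155692, -0.32313317,  0.94635222]]), 'f': np.float64(315.75786811302066)}
```

View pics/top0.png

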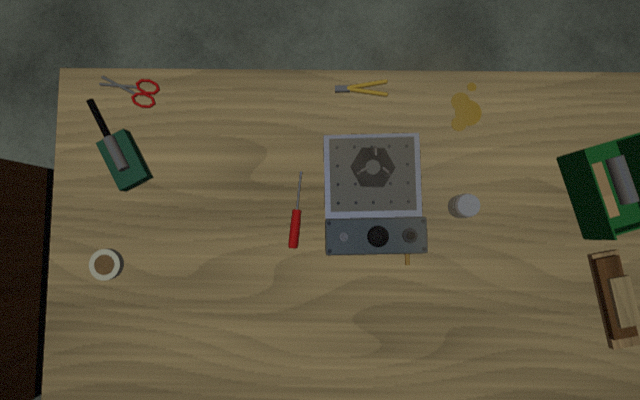

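View pics/side0.png

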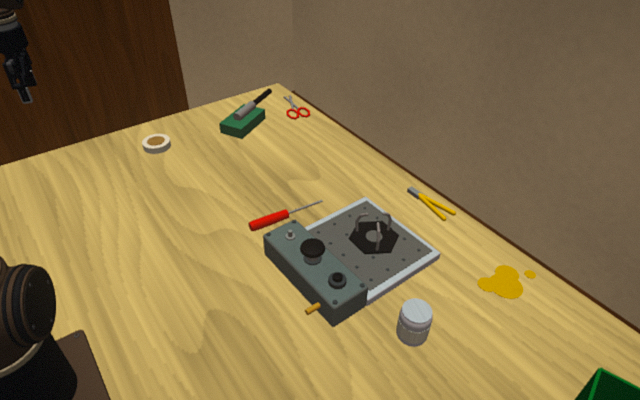

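The top view shows the plunger cap at about (377,236), the pin at (344,237) and the release button at (410,235). In the side view the cap is near (313,247) and the pin near (290,235). I'll refine these with masks and check them across the two views.

```bash
python3 - <<'E'
from h import *
def dark(c,box,t):
    x0,y0,x1,y1=box; g=cv2.cvtColor(c['color'],cv2.COLOR_RGB2GRAY)[y0:y1,x0:x1]
    m=(g<t).astype(np.uint8); n,l,s,ce=cv2.connectedComponentsWithStats(m)
    return [(s[i][:5]+[x0,y0,0,0,0],ce[i]+[x0,y0]) for i in range(1,n) if s[i][4]>15]
t=cam('top'); s=cam('side')
for th in (25,35): print('top',th,dark(t,(360,222,395,250),th))
for th in (25,35): print('side',th,dark(s,(295,232,332,268),th))
P=onz(t,377.5,236,.104);print('plunger top',P, 'pin',onz(t,344,237.5,.08),'rel',onz(t,410,235.5,.086))
print('proj side',proj(s,P))
print('corners z.065',[onz(t,*p,.065).round(3) for p in((326,219),(427,218),(427,254),(327,255))])
a=cv2.resize(t['color'][205:265,315:440],None,fx=6,fy=6,interpolation=2)
b=cv2.resize(s['color'][215:325,255:375],None,fx=5,fy=5,interpolation=2)
cv2.imwrite('pics/tc.png',a[:,:,::-1]);cv2.imwrite('pics/sc.png',b[:,:,::-1])
E
```

```text
top 25 [(array([368, 226,  20,  21, 242]), array([377.59917355, 236.64876033]))]
top 35 [(array([367, 226,  22,  21, 351]), array([377.54415954, 236.10541311]))]
side 25 [(array([315, 248,   9,   9,  17]), array([319.52941176, 253.17647059]))]
side 35 [(array([301, 239,  24,  19, 317]), array([312.53312303, 247.65930599]))]
plunger top [ 0.53384806 -0.04944811  0.104     ] pin [0.52872896 0.02761717 0.08      ] rel [ 0.53545365 -0.12890568  0.086     ]
proj side (np.float64(312.9422939921522), np.float64(244.14692588820745))
corners z.065 [array([0.573, 0.071, 0.065]), array([ 0.578, -0.175,  0.065]), array([ 0.491, -0.174,  0.065]), array([0.485, 0.068, 0.065])]
```

View pics/tc.png

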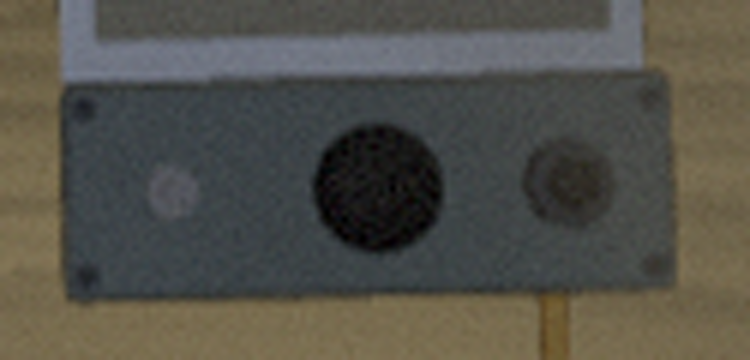

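View pics/sc.png

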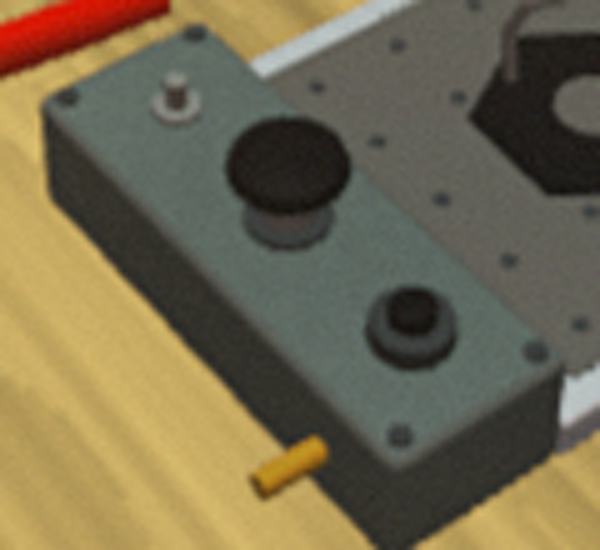

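The top crop puts the cap centre at (378,236), the pin at (344,237) and the release button at (410,235). In the side crop the pin tip is at about (175,78), i.e. full-frame (290,231). That puts the plunger at about (0.534, -0.0495). The pin-to-plunger and release-to-plunger spacings of about 77 and 79 mm agree with the 80 mm given. Moving over it, fingers shutting.

{"fn": "move_arm", "kwargs": {"plan": [35,-40,0,0,0,0,0,35,-40,0,0,0,0,0,35,-40,0,0,0,0,0,35,-40,0,0,0,0,0,35,-40,0,0,0,0,0,35,-40,0,0,0,0,0,14,-46,0,0,0,0,0,14,-46,0,0,0,0,0,14,-46,0,0,0,0,0,14,-46,0,0,0,0,0,14,-46,0,0,0,0,0,14,-46,0,0,0,0,0], "newtons": 40}}

```text
time: 1.45
eef_pos: [0.4713, 0.1442, 0.2315]
tcp_rot: [0.142, 0.99, 0.0, 0.0]
contact_force: [0.8, -0.5, -0.4]
opening: -0.002
finger_force: 0.0
```

{"fn": "move_arm", "kwargs": {"plan": [14,-46,-10,0,0,0,0,14,-46,-20,0,0,0,0,14,-46,-30,0,0,0,0,8,-43,-20,0,0,0,0,0,0,-10,0,0,0,0,0,0,0,0,0,0,0,0,0,0,0,0,0,0,0,0,0,0,0,0,0]}}

```text
time: 2.25
eef_pos: [0.5195, -0.0265, 0.1468]
tcp_rot: [0.141, 0.99, 0.0, 0.001]
contact_force: [-0.3, 0.3, 0.8]
opening: 0.0
finger_force: 0.0
```

{"fn": "move_arm", "kwargs": {"plan": [10,-15,0,0,0,0,0,4.5,-8,0,0,0,0,0,0,0,-10,0,0,0,0,0,0,0,0,0,0,0,0,0,0,0,0,0,0]}}

```text
time: 2.75
eef_pos: [0.5328, -0.0505, 0.1347]
tcp_rot: [0.142, 0.99, 0.0, -0.001]
contact_force: [0.4, 0.8, 0.8]
opening: 0.001
finger_force: 0.0
```

```bash
python3 - <<'E'
from h import *
print(ctrl.get_state()['eef_pos'],ctrl.get_state()['contact_force'])
s=cam('side');w=cam('wrist')
b=cv2.resize(s['color'][170:310,240:400],None,fx=3.5,fy=3.5,interpolation=2)
p=np.vstack([cv2.resize(b,(400,350)),cv2.resize(w['color'],(400,250))])
cv2.imwrite('pics/near.png',p[:,:,::-1])
print('tcp in wrist',proj(w,ctrl.get_state()['eef_pos']),'plunger guess',proj(w,[.534,-.0495,.104]))
E
```

```text
[ 0.53278229 -0.05045671  0.13471794] [0.43405922 0.82388046 0.84096616]
tcp in wrist (np.float64(313.79742973535485), np.float64(265.07028204547237)) plunger guess (np.float64(315.9182962806415), np.float64(238.8315958161167))
```

View pics/near.png

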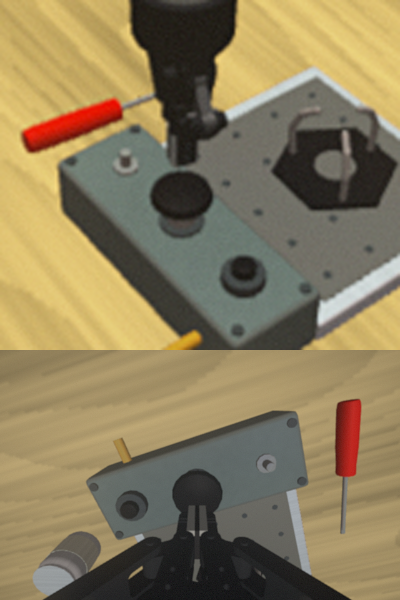

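In the near picture the shut fingers stand over the cap. The side view shows the tips just above its dome; in the wrist view the cap is near original pixel (315,227), with its lower part hidden by the fingers. I'll check the cap's near rim in the wrist view numerically.

```bash
python3 - <<'E'
from h import *
w=cam('wrist');g=cv2.cvtColor(w['color'],cv2.COLOR_RGB2GRAY)
m=(g<38).astype(np.uint8); pts=[]
for col in range(285,346,4):
    r=[i for i in range(170,250) if m[i:i+4,col].all()]
    if r: pts.append((col,r[0]))
print(pts)
for z in(.090,.097,.104):
    P=np.array([onz(w,*p,z)[:2] for p in pts if p[1]<215])
    A=np.c_[2*P,np.ones(len(P))];x=np.linalg.lstsq(A,(P**2).sum(1),rcond=None)[0]
    print(z,'centre',x[:2],'r',np.sqrt(x[2]+x[0]**2+x[1]**2))
E
```

```text
[(305, 195), (317, 249), (333, 247), (337, 247)]
0.09 centre [ 0.13069543 -0.01269711] r 0.3812340098194802
0.097 centre [ 0.12961486 -0.01242688] r 0.3801565866483994
0.104 centre [ 0.12853657 -0.01215825] r 0.3790773415034027
```

```bash
python3 - <<'E'
from h import *
w=cam('wrist');g=cv2.GaussianBlur(cv2.cvtColor(w['color'],cv2.COLOR_RGB2GRAY),(5,5),0).astype(int)
print(g[170:250:5,315])
pts=[]
for col in range(285,346,4):
    d=g[176:230,col]-g[182:236,col]; i=d.argmax(); 
    if d[i]>15: pts.append((col,176+i+3))
print(pts)
for z in(.090,.097,.104):
    P=np.array([onz(w,*p,z)[:2] for p in pts])
    A=np.c_[2*P,np.ones(len(P))];x=np.linalg.lstsq(A,(P**2).sum(1),rcond=None)[0]
    print(z,'centre',x[:2],'r',np.sqrt(x[2]+x[0]**2+x[1]**2))
E
```

```text
[105 104 103 102  62  37  49  49  50  50  48  45  44  42  40  41]
[(285, np.int64(204)), (289, np.int64(200)), (293, np.int64(197)), (297, np.int64(195)), (301, np.int64(193)), (305, np.int64(191)), (309, np.int64(190)), (313, np.int64(190)), (317, np.int64(190)), (321, np.int64(190)), (325, np.int64(191)), (329, np.int64(193)), (333, np.int64(195)), (337, np.int64(197)), (341, np.int64(200)), (345, np.int64(204))]
0.09 centre [ 0.53144241 -0.04929151] r 0.023422107358833936
0.097 centre [ 0.52854319 -0.04845023] r 0.0225460984762358
0.104 centre [ 0.52564397 -0.04760895] r 0.021670089593613367
```

The wrist view gives a centre of about (0.531, -0.049), agreeing with the TCP to within 2 mm. First stroke now, watching the force.

{"fn": "move_arm", "kwargs": {"plan": [0,1,-20,0,0,0,0,0,0,-10,0,0,0,0,0,0,-9,0,0,0,0,0,0,-8,0,0,0,0,0,0,0,0,0,0,0,0,0,0,0,0,0,0]}}

```text
time: 3.55
eef_pos: [0.533, -0.0494, 0.09]
tcp_rot: [0.142, 0.99, 0.0, -0.001]
contact_force: [-5.8, 2.3, 8.9]
opening: -0.0
finger_force: 4.9
```

{"fn": "move_arm", "kwargs": {"plan": [0,0,-4,0,0,0,0,0,0,-2,0,0,0,0,0,0,0,0,0,0,0,0,0,0,0,0,0,0]}}

```text
time: 3.95
eef_pos: [0.5333, -0.0495, 0.086]
tcp_rot: [0.142, 0.99, 0.0, -0.002]
contact_force: [-10.2, 1.4, 17.4]
opening: -0.007
finger_force: 9.0
```

Bottomed: z is 0.086 and the force has risen. I'll let it return fully, clear of the cap.

{"fn": "move_arm", "kwargs": {"plan": [0,0,15,0,0,0,0,0,0,20,0,0,0,0,0,0,10,0,0,0,0,0,0,0,0,0,0,0,0,0,0,0,0,0,0,0,0,0,0,0,0,0,0,0,0,0,0,0,0,0,0,0,0,0,0,0]}}

```text
time: 4.75
eef_pos: [0.533, -0.0496, 0.1268]
tcp_rot: [0.142, 0.99, 0.0, -0.001]
contact_force: [0.1, 0.4, -0.2]
opening: 0.0
finger_force: 0.0
```

```bash
cat > pin.py <<'E'
from h import *
import sys
s=cam('side');w=cam('wrist')
print(ctrl.get_state()['eef_pos'].round(4))
b=cv2.resize(s['color'][190:260,265:345],None,fx=5,fy=5,interpolation=2)
a=cv2.resize(w['color'][120:240,360:500],None,fx=2.857,fy=2.857,interpolation=2)
a=a[:350]; a=cv2.copyMakeBorder(a,0,350-a.shape[0],0,0,cv2.BORDER_CONSTANT)
cv2.imwrite(f'pics/{sys.argv[1]}.png',np.hstack([b,a])[:,:,::-1])
# expected pin pixels in both views: collar top and tips
xy=[.530,.0295]
for z in(.069,.075,.083,.091,.099,.107,.115): 
    u,v=proj(s,xy+[z]);p=proj(w,xy+[z]);print(z,'side',round(u,1),round(v,1),'crop',round((u-265)*5),round((v-190)*5),'wrist crop',round(400+(p[0]-360)*2.857),round((p[1]-120)*2.857))
E
python3 pin.py pin1
```

```text
[ 0.5333 -0.0497  0.1272]
0.069 side 290.4 235.1 crop 127 225 wrist crop 595 186
0.075 side 290.3 233.0 crop 126 215 wrist crop 604 193
0.083 side 290.2 230.3 crop 126 202 wrist crop 617 204
0.091 side 290.1 227.6 crop 125 188 wrist crop 631 215
0.099 side 290.0 224.8 crop 125 174 wrist crop 646 228
0.107 side 289.9 222.0 crop 124 160 wrist crop 663 241
0.115 side 289.8 219.2 crop 124 146 wrist crop 681 256
```

View pics/pin1.png

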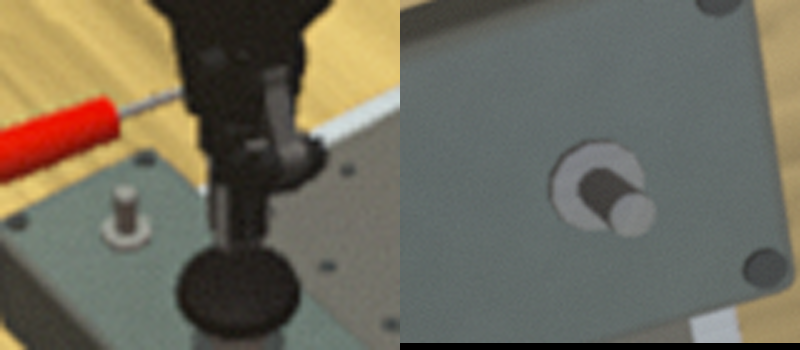

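Left crop: the pin tip is at about (125,188). Right crop: the tip is at (632,215) and the collar at (597,186). Both match a tip height of 0.091, i.e. the pin at 16 mm, so three more full strokes are needed.

{"fn": "move_arm", "kwargs": {"plan": [0,0,-20,0,0,0,0,0,0,-15,0,0,0,0,0,0,-10,0,0,0,0,0,0,0,0,0,0,0,0,0,0,0,0,0,0,0,0,0,0,0,0,0]}}

```text
time: 5.45
eef_pos: [0.535, -0.0502, 0.086]
tcp_rot: [0.142, 0.99, -0.0, 0.001]
contact_force: [-5.6, 0.5, 16.0]
opening: -0.004
finger_force: 7.7
```

{"fn": "move_arm", "kwargs": {"plan": [0,0,15,0,0,0,0,0,0,20,0,0,0,0,0,0,10,0,0,0,0,0,0,0,0,0,0,0,0,0,0,0,0,0,0,0,0,0,0,0,0,0,0,0,0,0,0,0,0,0,0,0,0,0,0,0]}}

```text
time: 6.25
eef_pos: [0.533, -0.0496, 0.1268]
tcp_rot: [0.142, 0.99, 0.0, -0.001]
contact_force: [1.0, -0.9, -0.6]
opening: 0.001
finger_force: 0.0
```

{"fn": "move_arm", "kwargs": {"plan": [0,0,-20,0,0,0,0,0,0,-15,0,0,0,0,0,0,-10,0,0,0,0,0,0,0,0,0,0,0,0,0,0,0,0,0,0,0,0,0,0,0,0,0]}}

```text
time: 6.85
eef_pos: [0.5349, -0.0501, 0.086]
tcp_rot: [0.142, 0.99, -0.0, 0.001]
contact_force: [-5.3, 1.0, 16.9]
opening: 0.004
finger_force: 8.1
```

{"fn": "move_arm", "kwargs": {"plan": [0,0,15,0,0,0,0,0,0,20,0,0,0,0,0,0,10,0,0,0,0,0,0,0,0,0,0,0,0,0,0,0,0,0,0,0,0,0,0,0,0,0,0,0,0,0,0,0,0,0,0,0,0,0,0,0]}}

```text
time: 7.65
eef_pos: [0.533, -0.0496, 0.1268]
tcp_rot: [0.142, 0.99, 0.0, -0.001]
contact_force: [-0.6, -0.4, 0.2]
opening: -0.001
finger_force: 0.0
```

{"fn": "move_arm", "kwargs": {"plan": [0,0,-20,0,0,0,0,0,0,-15,0,0,0,0,0,0,-10,0,0,0,0,0,0,0,0,0,0,0,0,0,0,0,0,0,0,0,0,0,0,0,0,0]}}

```text
time: 8.25
eef_pos: [0.5349, -0.0501, 0.086]
tcp_rot: [0.142, 0.99, -0.0, 0.001]
contact_force: [-4.8, 0.8, 15.3]
opening: -0.003
finger_force: 8.1
```

{"fn": "move_arm", "kwargs": {"plan": [0,0,15,0,0,0,0,0,0,20,0,0,0,0,0,0,10,0,0,0,0,0,0,0,0,0,0,0,0,0,0,0,0,0,0,0,0,0,0,0,0,0,0,0,0,0,0,0,0,0,0,0,0,0,0,0]}}

```text
time: 9.05
eef_pos: [0.533, -0.0496, 0.1268]
tcp_rot: [0.142, 0.99, 0.0, -0.001]
contact_force: [-0.5, -0.5, 0.0]
opening: -0.001
finger_force: 0.0
```

```bash
python3 pin.py pin2
```

```text
[ 0.5332 -0.0496  0.1272]
0.069 side 290.4 235.1 crop 127 225 wrist crop 595 186
0.075 side 290.3 233.0 crop 126 215 wrist crop 604 193
0.083 side 290.2 230.3 crop 126 202 wrist crop 617 204
0.091 side 290.1 227.6 crop 125 188 wrist crop 631 215
0.099 side 290.0 224.8 crop 125 174 wrist crop 646 228
0.107 side 289.9 222.0 crop 124 160 wrist crop 663 241
0.115 side 289.8 219.2 crop 124 146 wrist crop 681 256
```

View pics/pin2.png

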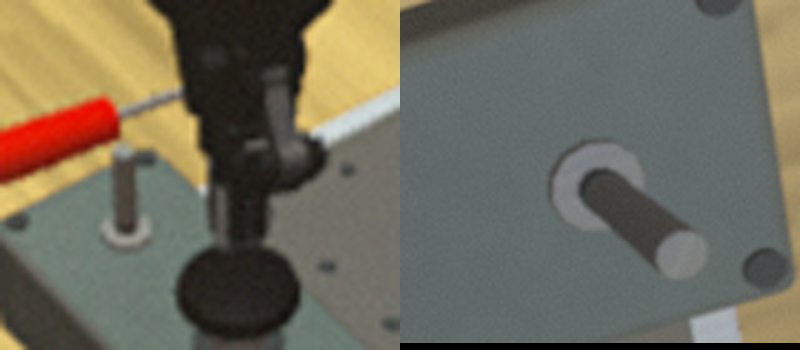

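The tip is at (682,255) in the wrist crop and (124,149) in the side crop, matching a height of 0.115, and the dark groove shows at the collar. The pin is fully out. Moving the hand straight up, then back toward the robot.

{"fn": "move_arm", "kwargs": {"plan": [0,0,25,0,0,0,0,0,0,40,0,0,0,0,0,0,40,0,0,0,0,0,0,30,0,0,0,0,-25,0,0,0,0,0,0,-30,0,0,0,0,0,0,-25,0,0,0,0,0,0,0,0,0,0,0,0,0,0,0,0,0,0,0,0,0,0,0,0,0,0,0]}}

```text
time: 10.15
eef_pos: [0.4541, -0.0498, 0.2628]
tcp_rot: [0.142, 0.99, -0.0, 0.0]
contact_force: [1.1, 0.5, -0.1]
opening: 0.002
finger_force: 0.0
```

```bash
python3 - <<'E'
from h import *
s=cam('side','end'); print(ctrl.get_state()['eef_pos'],ctrl.get_state()['dq'].round(3))
E
```

```text
[ 0.45416451 -0.04982954  0.26277324] [ 0.002  0.007 -0.001 -0.003  0.002  0.   ]
```

View pics/end.png

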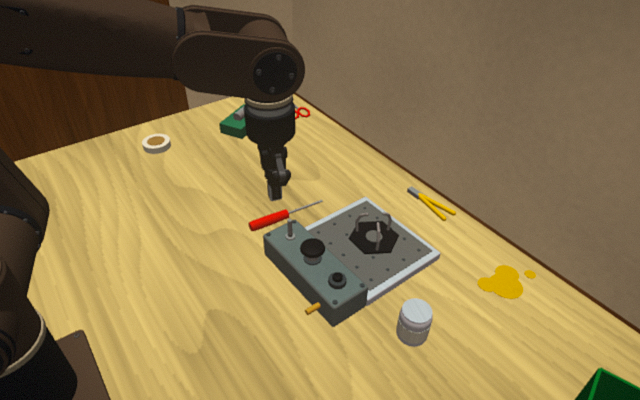

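The hand is clear of the pump. The plunger is up at (313,247), the pin is out at (290,220), and the lamp base, screwdriver and tin have not moved.

```bash
python3 -c "
from plant import order
print(order.sign_off())"
```

```text
the job is handed in; nothing more can be done
None
```

The indicator pin is fully out after four full plunger strokes; the hand is clear of the pump, nothing else was touched, and the job is handed in.

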